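# Lock the housing in its fixture and hold the cover plate over its threaded holes

### The arm

A 6-joint arm with a two-finger parallel gripper is mounted at the origin on the work surface; the furniture and walls round the work are solid. World frame = base frame: x ahead of the robot, y to its left, z up, the work surface at z = 0. Lengths are in mm, angles in rad, forces in N, time in s.
With the tool pointing down it reaches from about 275 to 750 mm from the base axis. Payload 10.2 kg.
Tool frame: the origin (TCP) lies between the finger pads; the fingertips stand 17 mm ahead of it and the grasp point (between the pads) lies 2 mm behind it; z points along the fingers, y is the line along which they close (so a half turn about z gives the same grasp; the last joint's range is limited). The gripper opens to 85 mm and grips with 20 to 120 N. Pads are 22 mm wide; open, the fingers measure 114 mm over their backs; the gripper's body (76 mm by 85 mm) begins 54 mm behind the grasp point. The pads swing forward as they close: fully open they stand 13 mm farther back than shut.
Start: joints at [0.971, 0.313, 1.498, -0, 1.331, -0.223], TCP at [193.185, 488.171, 248.294] pointing down, gripper open.
Joint ranges: [-2.94, 2.94], [-0.97, 2.17], [0.19, 2.56], [-1.23, 4.37], [0.02, 3.11], [-2.88, 2.88]. Speed limits (rad/s): [2.39, 2.39, 3.01, 3.14, 3.14, 3.14].

### API

Orientations are given as a unit quaternion [w, x, y, z].
In Python, from rig import * gives the robot as it stands.
- The arm moves only by the tool step_arm, never from a script. Its argument "commands" is text: rows parted by semicolons, each of 7 numbers parted by spaces: the opening, from 0 (shut) to 1 (fully open), then the shift along the tool's x, y, z in cm, then the turn, a rotation vector about the tool's x, y, z in rad. In form: hand x y z rx ry rz; .... A call has 1 to 20 rows; each row is the pose to reach, as a shift and turn from the pose commanded when the call began, along the tool's axes at that moment; what a row does not reach only later rows make up. A row lasts 1/12 s, in which the tool goes at most 41.7 mm and 7.16 degrees, less where a joint would pass 70% of its speed; a pose out of reach is approached as far as the arm can. A call with a gripper value outside its range is refused whole. The fingers move at their own pace and stop on an object; "newtons" is the grip in N (left out, the last holds). Time passes only in rows, so rows that repeat a pose let the fingers close. It gives the time, the measured TCP pose, the force, the opening and the grip force at its end, in the units of the state.
- sense(): the state, without advancing time (a new reading comes with each control period).
- capture(name): name is "scene" or "top" or "wrist"; returns the picture (420x560x3 uint8, red, green, blue); there is no depth.
- camera_model(name): a dict with "mtx" (3x3 intrinsics, pixels), "eye" and "rotation" of the camera in the world. Camera axes: x right, y down, z forward; pixel columns grow to the right and rows downward; lengths in mm; the calibration is good to about 2 mm. The wrist camera is an equidistant fisheye: a pixel r from the principal point sees the ray r / f radians off the axis. A picture is of the moment at which its call begins: read the wrist's pose just before it. camera_model takes no time and is no camera call; for the wrist camera it gives the pose at the moment of the call.
- finish_job(): hands the job in; it is judged then, once.
Trained networks look in the newest picture that a camera, given by its name, has taken for a name from the list of things; names that differ only in an ending like _2 or _b are one class to them, and where a whole thing is asked for, a point or a joint stands for the part that bears it (a point fixed in the world has none). Each returns a list of dicts, best first, with "score" (0 to 1); they miss things now and then, are a little off and sometimes report something else, mostly with a low value. They report only what shows in the picture. A call takes as long as a camera call. They do not tell look-alikes from the thing itself.
- search_frame(camera, label): "rect" ([centre column, centre row, width, height] in pixels, round what is visible of it).
- trace(camera, label): "mask" (420x560 bool, what is visible of it) and "rect" ([centre column, centre row, width, height] in pixels, round what is visible of it).
- spot_point(camera, label): "xy" ([column, row] in pixels: a listed point, or the origin of a listed thing).
The state is a dict: "time_s": time; "joints": joint angles; "dq": joint speeds; "tau": joint torques, N m; "eef_pos": TCP position; "ee_rot": TCP orientation; "force": force on the tool from outside, world axes, zero at the start; "wrist_torque": the same for the moment, N m; "grip_width": opening from 0.0 (shut) to 1.0 (fully open); "grip_force": force on a finger pad.
Only numpy, scipy, OpenCV 4.12 (cv2) and the standard library are available. Lean on these libraries where they do the work, as an engineer would, in place of code of your own. Each camera call takes 0.05 s, during which the arm holds its last target. There are 200 camera calls.

### The job

Swing the red keeper bar of the fixture fully shut, past its click, so that the aluminium housing is locked in its nest. Then pick up the blue cover plate by its black handle and hold it level and still about 1 cm above the open top of the housing, its four holes in line with the four threaded holes below, ready for the screws; the plate must not touch the housing, and the other things on the bench stay where they are. Finish while still holding the plate there: do not put it down or let go.

Things in the scene. Friction and masses are not known exactly. Their poses are not given: they have to be found in the camera images.
- fixture: Fixed kit fixture: dark steel base plate 160 x 162 mm, 12 mm thick, on the bench, with low aluminium rails (tops 26 mm above the bench) on three sides of a nest. Origin: under the centre of the nest, at bench height; z up. The nest is open on the fixture's -y side, where the keeper bar lies when shut, parallel to the fixture's x axis. The housing stands in the nest, its x and y axes parallel to the fixture's.
- keeper (a joint): Angle (rad) of the red keeper bar about its vertical pivot: 0 = fully shut against its stop, growing to 1.5 as it opens, anticlockwise from above (knob end outward, to the fixture's -y side). It turns easily and stays where left. From 0.11 to 0.05 rad a ridge rides over a sprung ball (about 3 N at the knob; let go there, it springs back open); past that the ball pushes it to 0 and keeps it there.
- keeper_hinge (a point): Point on the keeper's pivot axis at mid-height of the bar, 28 mm above the bench; in the fixture's frame x = +55, y = -66 mm. The bar is 12 mm high (22 to 34 mm above the bench) and 16 mm wide.
- keeper_knob (a point): On the axis of the black upright knob at the free end of the keeper bar, 57 mm above the bench, 123 mm from the pivot axis. The knob is round, 15 mm in diameter from 34 to 65 mm above the bench, with an 18 mm head up to 74 mm. Shut, it lies at x = -68, y = -66 mm in the fixture's frame (from the pivot to the knob is the fixture's -x direction), 28 mm clear of the housing's corner along x.
- housing: Loose open-topped die-cast aluminium junction box, 80 (its x) x 110 (its y) x 50 mm high, 0.7 kg, walls 4 mm, standing in the fixture's nest with about 1.5 mm play. Origin: centre of its underside, 12 mm above the bench.
- housing_rim (a point): Centre of the housing's open top, in the plane of its rim and of the tops of its four corner bosses, 62 mm above the bench. x along the housing's short side, y along its long side, z up. The 6 mm threaded holes are at x = +-29, y = +-44 mm.
- thread_a (a point): Mouth of the housing's threaded hole at x = +29, y = +44 mm from the centre of its rim.
- thread_b (a point): Mouth of the housing's threaded hole at x = -29, y = -44 mm from the centre of its rim (diagonally opposite).
- nest_rim (a point): Fixed point in the fixture, 62 mm above the bench, where the centre of the housing's rim is when the housing sits centred in its nest.
- cover: Loose blue cover plate, 80 (its x) x 110 (its y) x 5 mm, 0.25 kg, with four 10 mm through holes at x = +-29, y = +-44 mm and a black bow handle on top; it lies flat on the bench, handle up. Origin: centre of its underside. It is the same after a half turn, and either way round will do.
- cover_under (a point): Centre of the cover plate's underside. x along its short side, y along its long side, z up when it lies handle up.
- cover_grip (a point): Centre of the grip bar of the cover plate's handle, 29 mm above the plate's underside, straight over the plate's centre and near its centre of mass. The bar is 12 mm wide (along x), 70 mm long (along y) and 16 mm high (21 to 37 mm above the underside); below it 16 mm are open down to the plate's top, between two feet 12 mm wide at y = +-29 mm.
- hole_a (a point): Lower mouth of the cover's hole at x = +29, y = +44 mm.
- hole_b (a point): Lower mouth of the cover's hole at x = -29, y = -44 mm.
- sanding_block: Bystander: brown cork sanding block, 63 x 101 x 32 mm. Origin: centre of its underside.
- black_tape: Bystander: roll of black tape lying flat, 68 mm across, 19 mm high. Origin: centre of its underside.
- wood_block_2: Bystander: softwood offcut, 40 x 120 x 32 mm. Origin: centre of its underside.
Not all that is in view belongs to the job. Of the things that look like the cover, the smallest one is meant.

How it is judged (in metres and radians):
On the way, in this order (a step that is already met when the one before it is completed fails the run):
1. the keeper bar is shut, past its click, with the housing in the nest and the cover plate still on the bench (value of joint keeper below 0.04 rad and distance between housing_rim and nest_rim below 0.006 m and angle between housing_rim's own z axis and vertical below 0.03 rad and height (world z) of cover_under below 0.03 m), for 0.2 s.
2. the cover plate hovers above the housing, holes in line (((horizontal distance between hole_a and thread_a below 0.004 m and horizontal distance between hole_b and thread_b below 0.004 m) or (horizontal distance between hole_a and thread_b below 0.004 m and horizontal distance between hole_b and thread_a below 0.004 m)) and z of cover_under in the frame of housing_rim between 0.004 and 0.016 m and angle between cover_under's own z axis and vertical below 0.08 rad and contact force between cover and housing below 0.2 N and contact force between cover and fixture below 0.2 N and contact force between the fingers and cover above 1 N and linear speed of cover below 0.02 m/s and value of joint keeper below 0.04 rad and distance between housing_rim and nest_rim below 0.006 m and angle between housing_rim's own z axis and vertical below 0.03 rad), for 0.3 s.
At the end, for the whole second after the job is handed in: Gripper holds the cover still (<20 mm/s), level within 0.08 rad, underside 4-16 mm above the rim, each hole within 4 mm of a threaded hole seen from above (either way round), not touching housing or fixture; keeper under 0.04 rad; housing upright, within 6 mm of its nest centre (all of step 2); the arm keeps its last pose, push and grip.
It fails at once if the cover plate touches the housing (contact force between cover and housing above 0.5 N).
It fails at once if a bystander is moved by more than 20 mm (distance of any of sanding_block, black_tape, wood_block_2 from where it was at the start of the episode above 0.02 m).
It fails at once if the housing is moved by more than 10 mm (distance of housing from where it was at the start of the episode above 0.01 m).
It also fails if it takes over 64 s, if anything falls off the work surface, if the arm or the gripper's body presses on something with over 40 N, if the wrist force passes 120 N, or if a joint passes its speed limit or range.

## Working session

There is one attempt and no reset: what is moved stays moved. The work goes in short steps, Python scripts to look and compute and a tool call to move; the robot and the scene stay as the last step left them, time stands still between calls to the robot, and variables do not carry over. Pictures are saved under pics/ and viewed, at most 10 in all, crops included, and the job is handed in when it is done.

Besides the shell and the picture viewer there is one more tool, called after "Emit:" as name(argument=value, ...) on one line, values as JSON. step_arm: Moves the arm, as the interface text tells. Its arguments: {"type":"object","properties":{"commands":{"type":"string"},"newtons":{"type":"number"}},"required":["commands"]}

```bash
mkdir -p pics; cat > h.py <<'E'
from rig import *
import numpy as np, cv2
from scipy.spatial.transform import Rotation as R
def shot(c,n):
    im=capture(c); cv2.imwrite(f'pics/{n}.png',im[:,:,::-1]); return im
def ray(c,uv,m=None):
    m=m or camera_model(c); K=np.array(m['mtx']); 
    x=(uv[0]-K[0,2])/K[0,0]; y=(uv[1]-K[1,2])/K[1,1]
    if c=='wrist':
        r=np.hypot(x,y); s=np.sin(r)/r if r>1e-9 else 1; d=np.array([x*s,y*s,np.cos(r)])
    else: d=np.array([x,y,1.])
    return np.array(m['eye'],float), np.array(m['rotation'])@d
def at(c,uv,z,m=None):
    e,d=ray(c,uv,m); return e+d*(z-e[2])/d[2]
def proj(c,P,m=None):
    m=m or camera_model(c); K=np.array(m['mtx']); p=np.array(m['rotation']).T@(np.array(P,float)-np.array(m['eye']))
    if c=='wrist':
        r=np.hypot(p[0],p[1]); t=np.arctan2(r,p[2]); q=p[:2]/max(r,1e-9)*t
    else: q=p[:2]/p[2]
    return np.array([K[0,0]*q[0]+K[0,2],K[1,1]*q[1]+K[1,2]])
def totool(dw):
    w,x,y,z=sense()['ee_rot']; return R.from_quat([x,y,z,w]).inv().apply(dw)
E
python3 - <<'E'
from h import *
a=shot('top','top0'); b=shot('scene','scene0')
m=camera_model('top');print(m)
for l,z in [('keeper_hinge',28),('keeper_knob',57),('housing_rim',62),('thread_a',62),('nest_rim',62),('cover_grip',29),('hole_a',0),('fixture',0)]:
  for c in ['top','scene']:
    for r in spot_point(c,l)[:4]: print(l,c,np.round(r['xy']),round(r['score'],2),at(c,r['xy'],z).round(0))
print(sense())
E
```

```text
{'mtx': array([[419.22176209,   0.        , 284.60571033],
       [  0.        , 419.22176209, 207.39022182],
       [  0.        ,   0.        ,   1.        ]]), 'eye': array([ 383.12231061,   71.46761093, 1370.6192639 ]), 'rotation': array([-0.02375285,  0.71616461, -0.69719622,  0.02148208])}Traceback (most recent call last):
  File "<stdin>", line 6, in <module>
  File "h.py", line 14, in at
    e,d=ray(c,uv,m); return e+d*(z-e[2])/d[2]
        ~~~^^^^^^^^
  File "h.py", line 12, in ray
    return np.array(m['eye'],float), np.array(m['rotation'])@d
                                     ~~~~~~~~~~~~~~~~~~~~~~~^~
ValueError: matmul: Input operand 1 has a mismatch in its core dimension 0, with gufunc signature (n?,k),(k,m?)->(n?,m?) (size 3 is different from 4)
```

View pics/top0.png

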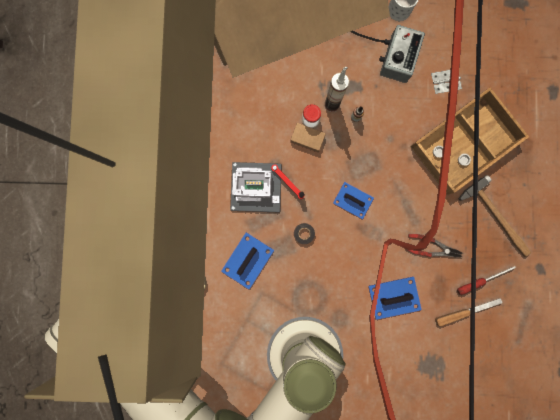

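View pics/scene0.png

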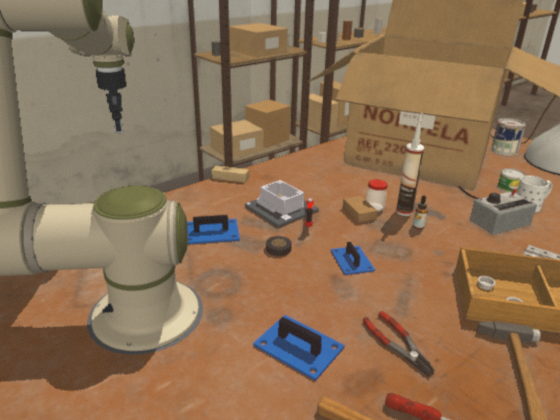

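```bash
sed -i "s/^def shot/def cm(c):\n    m=dict(camera_model(c)); q=m['rotation']; m['rotation']=R.from_quat([q[1],q[2],q[3],q[0]]).as_matrix(); return m\ndef shot/; s/m=m or camera_model(c)/m=m or cm(c)/" h.py
python3 - <<'E'
from h import *
a=shot('top','top1'); b=shot('scene','scene1')
print(proj('top',[0,0,0]),proj('scene',[0,0,0]))
for l,z in [('keeper_hinge',28),('keeper_knob',57),('housing_rim',62),('thread_a',62),('cover_grip',29),('hole_a',0),('fixture',0),('sanding_block',0),('black_tape',0),('wood_block_2',0)]:
  for c in ['top','scene']:
    for r in spot_point(c,l)[:4]: print(l,c,np.round(r['xy']),round(r['score'],2),at(c,r['xy'],z).round(0))
s=sense();print({k:s[k] for k in ('time_s','eef_pos','ee_rot','force','grip_width')})
i=cv2.resize(a[140:290,210:410],(800,600),interpolation=cv2.INTER_CUBIC);cv2.imwrite('pics/c1.png',i[:,:,::-1])
E
```

```text
[304.69338043 354.65868084] [146.74135051 313.1271767 ]
keeper_hinge top [270. 166.] 0.53 [600. 126.  28.]
keeper_hinge scene [308. 203.] 0.71 [589. 114.  28.]
keeper_knob top [301. 195.] 0.68 [509.  27.  57.]
keeper_knob scene [310. 215.] 0.48 [509.  22.  57.]
housing_rim top [255. 187.] 0.79 [529. 170.  62.]
housing_rim scene [281. 189.] 0.56 [543. 185.  62.]
housing_rim scene [308. 214.] 0.21 [501.  22.  62.]
thread_a top [269. 190.] 0.78 [521. 126.  62.]
thread_a top [235. 173.] 0.76 [570. 236.  62.]
thread_a scene [283. 195.] 0.82 [521. 152.  62.]
thread_a scene [280. 180.] 0.69 [582. 237.  62.]
thread_a scene [280. 205.] 0.17 [474. 110.  62.]
cover_grip top [352. 197.] 0.68 [ 508. -138.   29.]
cover_grip top [401. 297.] 0.65 [ 195. -298.   29.]
cover_grip top [244. 264.] 0.63 [286. 200.  29.]
cover_grip scene [298. 329.] 0.91 [ 202. -268.   29.]
cover_grip scene [214. 221.] 0.91 [310. 200.  29.]
cover_grip scene [355. 252.] 0.87 [ 504. -150.   29.]
hole_a top [346. 184.] 0.97 [ 552. -122.    0.]
hole_a top [362. 215.] 0.96 [ 454. -175.    0.]
hole_a top [374. 292.] 0.94 [ 206. 
[... 421 characters left out ...]
] 0.87 [703.  10.   0.]
sanding_block scene [277. 245.] 0.68 [397.  30.   0.]
black_tape top [305. 233.] 0.52 [388.   9.   0.]
black_tape scene [279. 249.] 0.81 [390.  11.   0.]
black_tape scene [280. 180.] 0.48 [666. 334.   0.]
wood_block_2 top [351. 201.] 0.43 [ 497. -141.    0.]
wood_block_2 scene [283. 208.] 0.74 [546. 177.   0.]
wood_block_2 scene [229. 177.] 0.58 [544. 458.  -0.]
wood_block_2 scene [350. 269.] 0.22 [ 469. -169.    0.]
{'time_s': 1.25, 'eef_pos': array([193.19152076, 488.15724044, 248.29512242]), 'ee_rot': array([-1.50544749e-06,  1.87305315e-01,  9.82301745e-01, -8.05810364e-06]), 'force': array([ 0.22322387, -0.63916578, -0.52043826]), 'grip_width': 0.999942178139644}
```

View pics/c1.png

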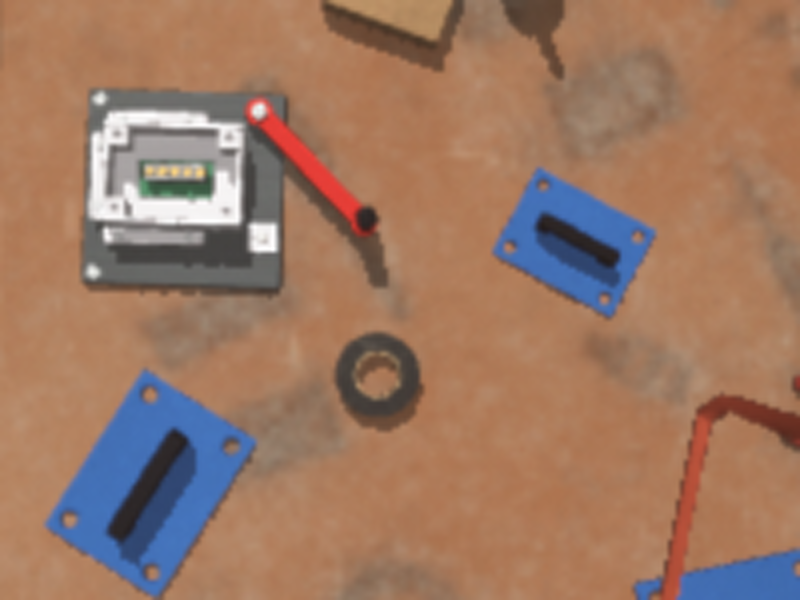

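Emit:
step_arm(commands="0.5 -46.2 -27.8 0 0 0 -0.377;0.5 -46.2 -27.8 0 0 0 -0.377;0.5 -46.2 -27.8 0 0 0 -0.377;0.5 -46.2 -27.8 0 0 0 -0.377;0.5 -46.2 -27.8 0 0 0 -0.377;0.5 -46.2 -27.8 0 0 0 -0.377;0.5 -46.2 -27.8 0 0 0 -0.377;0.5 -46.2 -27.8 0 0 0 -0.377;0.5 -46.2 -27.8 0 0 0 -0.377;0.5 -46.2 -27.8 0 0 0 -0.377;0.5 -46.2 -27.8 0 0 0 -0.377;0.5 -46.2 -27.8 0 0 0 -0.377;0.5 -46.2 -27.8 0 0 0 -0.377;0.5 -46.2 -27.8 0 0 0 -0.377;0.5 -46.2 -27.8 0 0 0 -0.377;0.5 -46.2 -27.8 0 0 0 -0.377;0.5 -46.2 -27.8 0 0 0 -0.377;0.5 -46.2 -27.8 0 0 0 -0.377")

```text
time_s: 2.75
eef_pos: [519.8, 60.9, 248.6]
ee_rot: [0.0, -0.001, 1.0, 0.0]
force: [-0.3, -1.2, 0.4]
grip_width: 0.503
grip_force: 0.0
```

```bash
python3 - <<'E'
from h import *
s=sense();print({k:s[k] for k in ('time_s','eef_pos','ee_rot','force','grip_width')})
m=cm('wrist');a=shot('wrist','w1'); print(m['eye'])
for l,z in [('keeper_hinge',28),('keeper_knob',57),('keeper_knob',74),('housing_rim',62),('thread_a',62),('cover_grip',29),('hole_a',5),('fixture',0)]:
    for r in spot_point('wrist',l)[:5]: print(l,np.round(r['xy'],1),round(r['score'],2),at('wrist',r['xy'],z,m).round(1))
g=lambda u,v,z:at('top',(210+(u+.5)/4-.5,140+(v+.5)/4-.5),z).round(1)
print('top hinge',g(258,110,34),'knobtop',g(366,217,74))
for p in [(543,184),(638,237),(604,299),(509,246)]: print('hole',g(*p,5))
for p in [(118,135),(230,137),(227,210),(114,207)]: print('boss',g(*p,62))
E
```

```text
{'time_s': 2.75, 'eef_pos': array([519.84716543,  60.94749249, 248.56741148]), 'ee_rot': array([ 8.48802693e-05, -9.65325104e-04,  9.99999528e-01,  7.25129154e-05]), 'force': array([-0.27213983, -1.15960999,  0.41161981]), 'grip_width': 0.5033742707033038}
[446.67133354  62.57516881 375.3605307 ]
keeper_hinge [325.5 245.6] 0.66 [595.8 110.5  28. ]
keeper_hinge [120.7 165.1] 0.42 [ 497.5 -130.1   28. ]
keeper_knob [254.  178.8] 0.6 [511.   32.1  57. ]
keeper_knob [254.  178.8] 0.6 [507.5  33.7  74. ]
housing_rim [399.1 210.7] 0.84 [542.8 183.2  62. ]
thread_a [429.8 238.3] 0.64 [575.1 224.6  62. ]
thread_a [358.9 185.9] 0.57 [516.7 137.3  62. ]
thread_a [122.5 167.9] 0.26 [ 495.6 -109.3   62. ]
hole_a [102.4 126.4] 0.9 [ 450.1 -166.2    5. ]
hole_a [141.  201.1] 0.83 [ 547.9 -118.7    5. ]
hole_a [340.7  17. ] 0.77 [330.6 126.3   5. ]
top hinge [597.5 114.1  34. ] knobtop [509.5  26.6  74. ]
hole [ 547.3 -119.9    5. ]
hole [ 505.8 -198.2    5. ]
hole [ 454.4 -171.3    5. ]
hole [495.6 -93.1   5. ]
boss [570.2 222.7  62. ]
boss [571.  134.6  62. ]
boss [513.3 135.2  62. ]
boss [513.3 223.9  62. ]
```

View pics/w1.png

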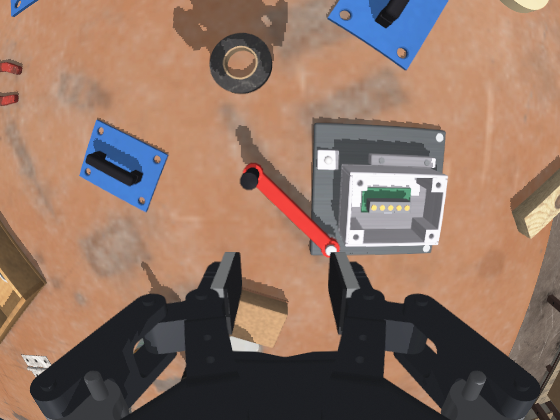

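```bash
python3 - <<'E'
from h import *
m=cm('wrist'); g=lambda u,v,z:at('wrist',(u,v),z,m).round(1)
print('hinge',g(331,251,34),'knobtop',g(249.5,180,74))
for p in [(359,183),(434,183.5),(429,238),(358.5,236.5)]: print(g(*p,62))
a=cv2.imread('pics/w1.png'); i=cv2.resize(a[110:270,230:450],(800,582),interpolation=cv2.INTER_CUBIC);cv2.imwrite('pics/c2.png',i)
E
```

```text
hinge [600.6 115.   34. ] knobtop [509.1  28.3  74. ]
[514.4 136.   62. ]
[513.5 219.7  62. ]
[575.4 222.1  62. ]
[571.8 139.3  62. ]
```

View pics/c2.png

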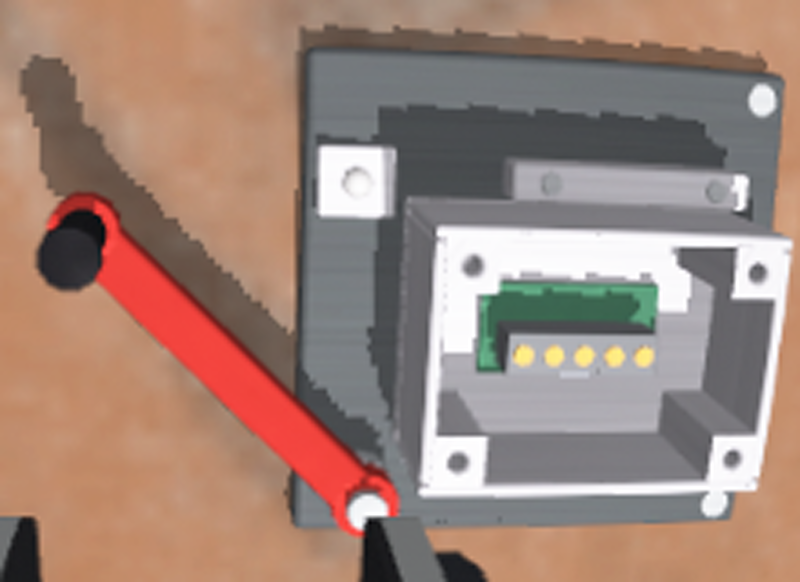

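Emit:
step_arm(commands="0.5 1.1 -3.3 5 0 0 0;0.5 1.1 -3.3 12 0 0 0;0.5 1.1 -3.3 15 0 0 0;0.5 1.1 -3.3 18 0 0 0;0.5 1.1 -3.3 19 0 0 0;0.5 1.1 -3.3 19 0 0 0;0.1 1.1 -3.3 19 0 0 0;0.1 1.1 -3.3 19 0 0 0;0.1 1.1 -3.3 19 0 0 0;0.1 1.1 -3.3 19 0 0 0;0.1 1.1 -3.3 19 0 0 0;0.1 1.1 -3.3 19 0 0 0", newtons=20)

```text
time_s: 4.2
eef_pos: [510.6, 26.5, 60.2]
ee_rot: [0.002, -0.0, 1.0, -0.0]
force: [-0.6, -0.4, 8.0]
grip_width: 0.195
grip_force: 20.0
```

Emit:
step_arm(commands="0.1 0.4 0.7 -0.1 0 0 0;0.1 0.7 1.2 -0.1 0 0 0;0.1 1.1 1.7 -0.1 0 0 0;0.1 1.7 2.7 -0.1 0 0 0;0.1 2.3 3.9 -0.1 0 0 0;0.1 2.7 5.0 -0.1 0 0 0;0.1 3.0 6.2 -0.1 0 0 0;0.1 3.1 6.8 -0.1 0 0 0;0.1 3.2 7.4 -0.1 0 0 0;0.1 3.2 8.0 -0.1 0 0 0;0.1 3.2 8.6 -0.1 0 0 0;0.1 3.2 9.0 -0.1 0 0 0;0.1 3.2 9.0 -0.1 0 0 0;0.1 3.2 9.0 -0.1 0 0 0")

```text
time_s: 5.37
eef_pos: [477.6, 114.8, 59.6]
ee_rot: [-0.0, -0.001, 1.0, -0.002]
force: [-6.0, -19.1, 7.6]
grip_width: 0.187
grip_force: 21.3
```

Emit:
step_arm(commands="0.1 0 -0.2 0 0 0 0;0.5 0 -0.3 0 0 0 0;0.5 0 -0.3 0 0 0 0;0.5 0 -0.3 0 0 0 0;0.5 0 -0.3 0 0 0 0;0.5 0 -0.3 -3 0 0 0;0.5 0 -0.3 -7 0 0 0;0.5 0 0 -11 0 0 0;0.5 0 3 -14 0 0 0;0.5 0 6 -14 0 0 0;0.5 0 6 -14 0 0 0;0.5 0 6 -14 0 0 0")

```text
time_s: 6.37
eef_pos: [477.2, 177.8, 199.3]
ee_rot: [0.0, -0.001, 1.0, 0.0]
force: [-0.1, -0.9, -0.4]
grip_width: 0.502
grip_force: 0.0
```

```bash
python3 - <<'E'
from h import *
s=sense();print({k:s[k] for k in ('time_s','eef_pos','ee_rot','force','grip_width')})
m=cm('wrist');a=shot('wrist','w2'); print(m['eye'])
for l,z in [('keeper_hinge',28),('keeper_knob',57),('housing_rim',62),('thread_a',62),('hole_a',5)]:
    for r in spot_point('wrist',l)[:5]: print(l,np.round(r['xy'],1),round(r['score'],2),at('wrist',r['xy'],z,m).round(1))
i=cv2.resize(a[100:340,170:490],(800,600),interpolation=cv2.INTER_CUBIC);cv2.imwrite('pics/c3.png',i[:,:,::-1])
E
```

```text
{'time_s': 6.3667, 'eef_pos': array([477.22737369, 177.76084914, 199.30347589]), 'ee_rot': array([ 1.88365339e-04, -1.37574295e-03,  9.99999036e-01,  9.44413825e-06]), 'force': array([-0.10938846, -0.86230183, -0.39026463]), 'grip_width': 0.5019725119415114}
[404.00987206 179.36386456 326.11457083]
keeper_knob [211.6 198.8] 0.87 [475.9 115.9  57. ]
housing_rim [286.1 271. ] 0.92 [542.6 181.   62. ]
thread_a [332.8 298.6] 0.78 [573.3 225.9  62. ]
thread_a [236.7 243.4] 0.66 [515.5 137.1  62. ]
hole_a [ 58.1 241.6] 0.78 [ 545.3 -112.7    5. ]
hole_a [ 18.5 170.5] 0.66 [ 449.5 -165.     5. ]
hole_a [233.   38.7] 0.55 [327.1 128.9   5. ]
```

View pics/c3.png

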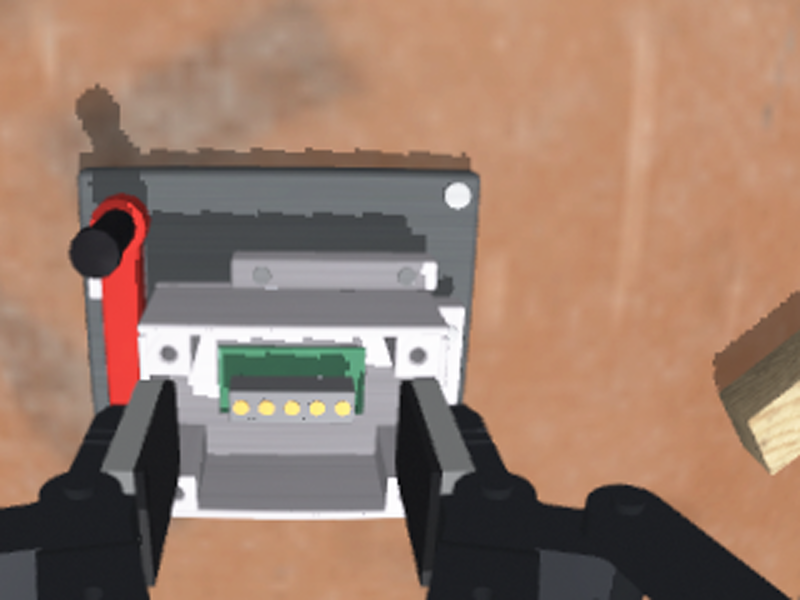

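Emit:
step_arm(commands="0.9 4.7 0 -3 0 0 0;0.9 4.7 0 -3 0 0 0;0.9 4.7 0 -3 0 0 0;0.9 4.7 0 -3 0 0 0;0.9 4.7 0 -3 0 0 0;0.9 4.7 0 -3 0 0 0")

```text
time_s: 7.17
eef_pos: [431.0, 176.4, 228.6]
ee_rot: [-0.0, 0.0, 1.0, -0.0]
force: [-0.4, 0.2, 0.2]
grip_width: 0.897
grip_force: 0.0
```

```bash
python3 - <<'E'
from h import *
s=sense();print({k:s[k] for k in ('time_s','eef_pos')})
m=cm('wrist');a=shot('wrist','w3'); print(m['eye'])
for l,z in [('keeper_hinge',28),('keeper_knob',57),('housing_rim',62),('thread_a',62)]:
    for r in spot_point('wrist',l)[:5]: print(l,np.round(r['xy'],1),round(r['score'],2),at('wrist',r['xy'],z,m).round(1))
print([proj('wrist',[544+x,181+y,62],m).round(1) for x,y in [(-29,-44),(-29,44),(29,44),(29,-44)]])
i=cv2.resize(a[160:370,180:460],(800,600),interpolation=cv2.INTER_CUBIC);cv2.imwrite('pics/c4.png',i[:,:,::-1])
E
```

```text
{'time_s': 7.1667, 'eef_pos': array([430.95438926, 176.43178996, 228.60897813])}
[357.91778234 178.24437979 355.51549504]
keeper_hinge [233.8 315.5] 0.86 [592.3 115.6  28. ]
keeper_knob [223.6 236.4] 0.73 [475.9 117.2  57. ]
keeper_knob [ 55.1 240.1] 0.2 [486.2 -98.2  57. ]
housing_rim [286.9 295.6] 0.95 [541.  180.4  62. ]
housing_rim [ 79.2 263.4] 0.19 [512.3 -62.9  62. ]
thread_a [325.3 318.6] 0.81 [572.  222.7  62. ]
thread_a [246.6 275.4] 0.61 [516.8 139.1  62. ]
[array([244.5, 273.8]), array([330.5, 273.6]), array([327.3, 319.2]), array([247.5, 319.5])]
```

View pics/c4.png

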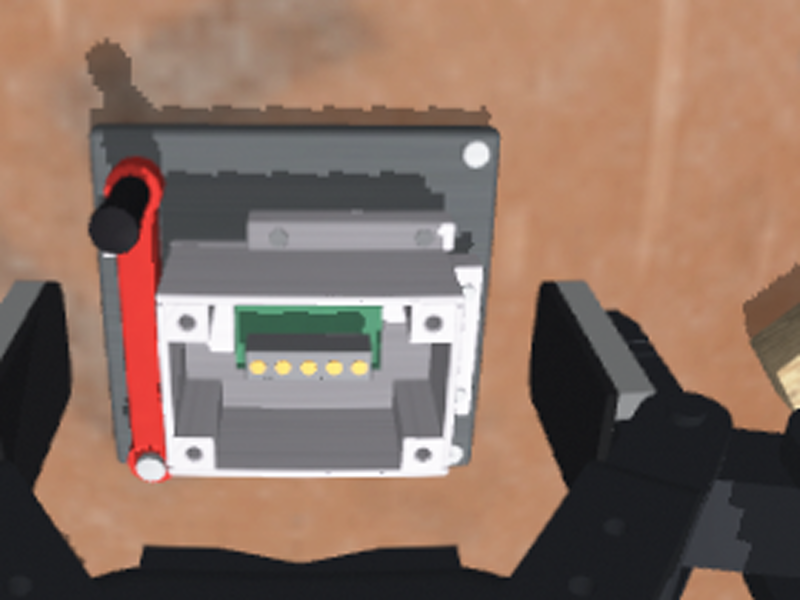

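Emit:
step_arm(commands="0.5 -2 -4 0 0 0 0.12;0.5 -4 -8 0 0 0 0.24;0.5 -6 -12 0 0 0 0.36;0.5 -7 -16 0 0 0 0.48;0.5 -8 -20 0 0 0 0.6;0.5 -9.4 -24 0 0 0 0.72;0.5 -9.4 -27.6 1 0 0 0.84;0.5 -9.4 -27.6 2.9 0 0 0.96;0.5 -9.4 -27.6 2.9 0 0 1.08;0.5 -9.4 -27.6 2.9 0 0 1.2;0.5 -9.4 -27.6 2.9 0 0 1.32;0.5 -9.4 -27.6 2.9 0 0 1.44;0.5 -9.4 -27.6 2.9 0 0 1.56;0.5 -9.4 -27.6 2.9 0 0 1.68;0.5 -9.4 -27.6 2.9 0 0 1.8;0.5 -9.4 -27.6 2.9 0 0 1.92;0.5 -9.4 -27.6 2.9 0 0 2.058;0.5 -9.4 -27.6 2.9 0 0 2.058;0.5 -9.4 -27.6 2.9 0 0 2.058;0.5 -9.4 -27.6 2.9 0 0 2.058")

```text
time_s: 9.08
eef_pos: [524.5, -99.3, 200.2]
ee_rot: [-0.0, 0.856, 0.517, -0.0]
force: [-0.2, 0.4, -1.1]
grip_width: 0.496
grip_force: 0.0
```

```bash
python3 - <<'E'
from h import *
s=sense();print({k:s[k] for k in ('time_s','eef_pos','ee_rot')})
m=cm('wrist');a=shot('wrist','w4'); print(m['eye'])
for l,z in [('cover_grip',29),('hole_a',5)]:
    for r in spot_point('wrist',l)[:5]: print(l,np.round(r['xy'],1),round(r['score'],2),at('wrist',r['xy'],z,m).round(1))
hsv=cv2.cvtColor(a,cv2.COLOR_RGB2HSV); k=((hsv[:,:,0]>100)&(hsv[:,:,0]<125)&(hsv[:,:,1]>120)).astype(np.uint8)
cs,_=cv2.findContours(k,cv2.RETR_CCOMP,cv2.CHAIN_APPROX_NONE)
for c in cs:
    A=cv2.contourArea(c)
    if A>15:
        M=cv2.moments(c);p=(M['m10']/M['m00'],M['m01']/M['m00']); print(A,np.round(p,1),at('wrist',p,5,m).round(1))
cv2.imwrite('pics/c5.png',a[:,:,::-1])
E
```

```text
{'time_s': 9.0833, 'eef_pos': array([524.54477283, -99.31846854, 200.21606073]), 'ee_rot': array([-3.81274118e-05,  8.55831171e-01,  5.17255260e-01, -3.97642550e-05])}
[557.97353739 -33.13928546 327.03256407]
cover_grip [286.2 245.2] 0.66 [ 499.9 -146.5   29. ]
hole_a [259.5 268.4] 0.91 [ 455.9 -166.8    5. ]
hole_a [314.3 193.7] 0.89 [ 547.2 -118.5    5. ]
hole_a [47.4 98. ] 0.65 [328.5 132.6   5. ]
hole_a [287.1 234.5] 0.29 [ 501.8 -145.1    5. ]
466.0 [158.  386.9] [ 210.7 -279.2    5. ]
7034.0 [286.1 230.4] [ 503.  -140.4    5. ]
62.5 [312.3 269.9] [ 506.9 -195.8    5. ]
60.5 [260.4 270.3] [ 455.6 -169.3    5. ]
925.5 [286.4 239.9] [ 498.2 -150.2    5. ]
83.5 [313.8 193.2] [ 546.9 -117.9    5. ]
87.5 [257.6 193.7] [495.8 -91.5   5. ]
4282.5 [31.4 71.2] [321.5 179.4   5. ]
55.5 [47.8 99.3] [328.2 130.8   5. ]
50.0 [50.9 35.6] [368.3 198.2   5. ]
```

View pics/c5.png

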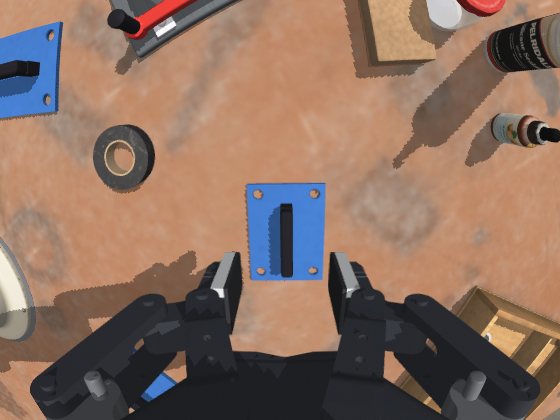

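Emit:
step_arm(commands="0.5 -3 0 3 0 0 -0.008;0.5 -5 0 7 0 0 -0.008;0.5 -5 0 10 0 0 -0.008;0.5 -5 0 13 0 0 -0.008;0.5 -5 0 15 0 0 -0.008;0.5 -5 0 16.5 0 0 -0.008;0.5 -5 0 17.1 0 0 -0.008;0.5 -5 0 17.1 0 0 -0.008;0.05 -5 0 17.1 0 0 -0.008;0.05 -5 0 17.1 0 0 -0.008;0.05 -5 0 17.1 0 0 -0.008;0.05 -5 0 17.1 0 0 -0.008;0.05 -5 0 17.1 0 0 -0.008;0.05 -5 0 17.1 0 0 -0.008;0.05 -5 0 17.1 0 0 -0.008", newtons=60)

```text
time_s: 10.48
eef_pos: [501.9, -143.9, 30.6]
ee_rot: [0.001, 0.855, 0.519, 0.001]
force: [-0.2, 0.4, 6.8]
grip_width: 0.124
grip_force: 59.6
```

Emit:
step_arm(commands="0.05 0 0 -1 0 0 0;0.05 0 0 -3 0 0 0;0.05 0 0 -6 0 0 0;0.05 0 0 -9 0 0 0;0.05 0 0 -12 0 0 0;0.05 0 0 -14 0 0 0;0.05 0 0 -14 0 0 0;0.05 0 0 -14 0 0 0;0.05 0 0 -14 0 0 0;0.05 0 0 -14 0 0 0")

```text
time_s: 11.32
eef_pos: [500.4, -143.2, 167.9]
ee_rot: [-0.001, 0.855, 0.519, -0.001]
force: [0.5, -0.2, -2.5]
grip_width: 0.126
grip_force: 58.8
```

```bash
cat > held.py <<'E'
from h import *
import sys
s=sense();P=np.array(s['eef_pos']);w,x,y,z=s['ee_rot'];T=R.from_quat([x,y,z,w]); print(s['time_s'],P.round(1),np.round(s['ee_rot'],4),s['force'],s['grip_width'])
m=cm('wrist');a=shot('wrist',sys.argv[1])
hsv=cv2.cvtColor(a,cv2.COLOR_RGB2HSV); k=((hsv[:,:,0]>100)&(hsv[:,:,0]<125)&(hsv[:,:,1]>120)).astype(np.uint8)
cs,_=cv2.findContours(k,cv2.RETR_CCOMP,cv2.CHAIN_APPROX_NONE)
zp=P[2]+2-24
for c in cs:
    A=cv2.contourArea(c)
    if A>15:
        M=cv2.moments(c);p=(M['m10']/M['m00'],M['m01']/M['m00']); q=at('wrist',p,zp,m); print(A,np.round(p,1),q.round(1),'tool',T.inv().apply(q-P).round(1))
for r in spot_point('wrist','hole_a'): q=at('wrist',r['xy'],zp-5,m); print(r['score'],r['xy'],'tool',T.inv().apply(q-P).round(1))
E
python3 held.py w5
```

```text
11.3167 [ 500.4 -143.2  167.9] [-1.300e-03  8.547e-01  5.192e-01 -8.000e-04] [ 0.50127457 -0.18879326 -2.48577771] 0.1262608428875038
69.0 [299.9 338.2] [ 484.6 -189.8  145.9] tool [-48.7   7.5  22. ]
69.5 [269.1 338.2] [ 468.8 -181.5  145.9] tool [-48.7 -10.4  22. ]
16532.0 [284.5 213. ] [ 511.8 -118.2  145.9] tool [27.4 -1.4 22. ]
323.0 [343.8 178. ] [ 544.5 -115.8  145.9] tool [44.6 26.6 21.9]
323.0 [225.2 178.2] [494.9 -90.1 145.9] tool [ 44.5 -29.3  22.1]
2615.5 [23.1 36.1] [426.7  45.9 145.9] tool [ 133.7 -152.5   22.5]
50.0 [32. 55.] [428.1  29.6 145.9] tool [ 120.  -143.8   22.4]
0.91 [345.3, 180.0] tool [42.6 28.3 26.9]
0.6 [34.3, 57.7] tool [ 119.4 -146.4   27.4]
```

View pics/w5.png

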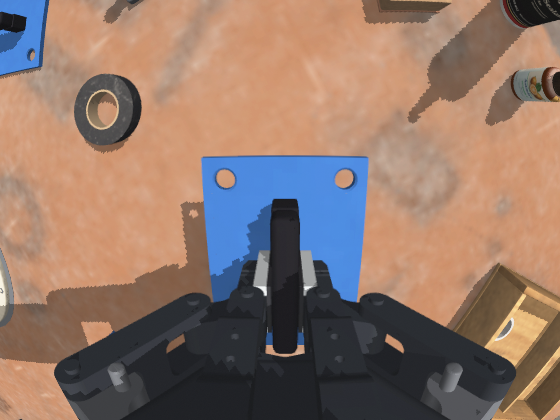

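Emit:
step_arm(commands="0.05 1.5 -0.6 0 0 0 0;0.05 4.5 -1.6 0 0 0 -0.06;0.05 7.5 -2.7 0 0 0 -0.12;0.05 10.5 -3.8 0 0 0 -0.18;0.05 13.5 -4.9 0 0 0 -0.24;0.05 16.5 -6 0 0 0 -0.3;0.05 19.5 -7.1 0 0 0 -0.36;0.05 22.5 -8.2 0 0 0 -0.42;0.05 25.5 -9.2 0 0 0 -0.479;0.05 28 -10.1 0 0 0 -0.479;0.05 30 -10.9 0 0 0 -0.479;0.05 30.8 -11.15 0 0 0 -0.479;0.05 30.8 -11.15 0 0 0 -0.479;0.05 30.8 -11.15 0 0 0 -0.479;0.05 30.8 -11.15 0 0 0 -0.479;0.05 30.8 -11.15 0 0 0 -0.479")

```text
time_s: 12.75
eef_pos: [544.2, 180.0, 169.2]
ee_rot: [-0.0, 0.708, 0.707, -0.0]
force: [0.8, -0.6, -1.4]
grip_width: 0.129
grip_force: 58.8
```

```bash
sed -i 's/+2-24/-28/' held.py; python3 held.py w6
```

```text
12.75 [544.2 180.  169.2] [-0.000e+00  7.076e-01  7.066e-01 -2.000e-04] [ 0.76458313 -0.60595794 -1.358768  ] 0.12931408633688696
129.0 [ 67.1 414.7] [330.9  -1.5 141.2] tool [-181.8 -213.    28.1]
80.0 [300.2 338.1] [552.8 126.9 141.2] tool [-53.1   8.7  28. ]
72.5 [269.  338.1] [534.1 126.9 141.2] tool [-53.1 -10.   28. ]
16578.0 [284.2 213.1] [543.5 205.9 141.2] tool [25.8 -0.7 28. ]
320.5 [343.4 178.1] [572.6 223.7 141.2] tool [43.7 28.3 28. ]
309.0 [225.3 178.3] [514.7 223.8 141.2] tool [ 43.7 -29.6  28. ]
7516.5 [ 70.  181.3] [421.5 224.7 141.2] tool [  44.5 -122.7   28. ]
72.5 [ 89.7 240. ] [429.  189.1 141.2] tool [   8.9 -115.2   28. ]
108.0 [110.7 179.1] [450.5 224.9 141.2] tool [ 44.8 -93.8  28. ]
57.5 [ 33.7 128.7] [396.1 257.6 141.2] tool [  77.3 -148.2   28. ]
0.97 [343.8, 179.2] tool [42.2 29.5 33. ]
0.94 [89.5, 239.6] tool [   7.1 -119.    33. ]
0.92 [33.0, 124.2] tool [  80.3 -153.3   33. ]
```

View pics/w6.png

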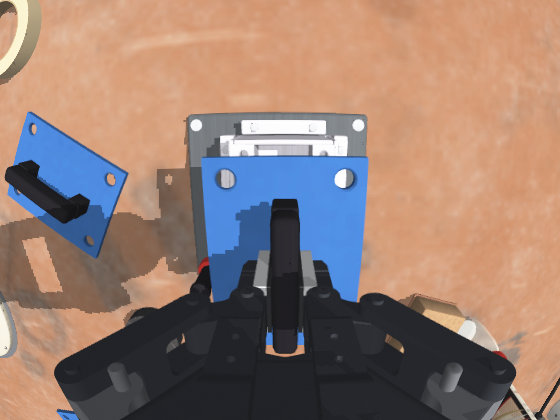

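Emit:
step_arm(commands="0.05 0.18 -0.06 1 0 0 0;0.05 0.18 -0.06 2 0 0 0;0.05 0.18 -0.06 3 0 0 0;0.05 0.18 -0.06 4 0 0 0;0.05 0.18 -0.06 4.8 0 0 0;0.05 0.18 -0.06 5.4 0 0 0;0.05 0.18 -0.06 5.8 0 0 0;0.05 0.18 -0.06 5.9 0 0 0;0.05 0.18 -0.06 5.9 0 0 0;0.05 0.18 -0.06 5.9 0 0 0;0.05 0.18 -0.06 5.9 0 0 0")

```text
time_s: 13.77
eef_pos: [543.8, 183.1, 110.8]
ee_rot: [0.0, 0.707, 0.707, 0.0]
force: [0.1, 0.7, -2.3]
grip_width: 0.129
grip_force: 58.8
```

```bash
python3 held.py w7 | grep -v "\-[12]..\." ; python3 - <<'E'
from h import *
a=cv2.imread('pics/w7.png'); i=cv2.resize(a[100:220,200:370],(800,565),interpolation=cv2.INTER_CUBIC);cv2.imwrite('pics/c7.png',i)
m=cm('wrist'); s=sense()
print([proj('wrist',[543+x,181.5+44,62],m).round(1) for x in (-29,29)])
E
```

```text
13.7667 [543.8 183.1 110.8] [3.000e-04 7.071e-01 7.071e-01 4.000e-04] [ 0.11672522  0.6606211  -2.2605781 ] 0.1286306164806495
80.0 [300.2 338.1] [552.5 130.   82.8] tool [-53.1   8.7  28. ]
71.5 [269. 338.] [533.8 130.   82.8] tool [-53.1 -10.   28. ]
16599.0 [284.4 213.1] [543.2 208.9  82.8] tool [25.8 -0.6 28. ]
322.0 [343.9 178.1] [572.4 226.8  82.8] tool [43.7 28.6 28. ]
314.5 [225.2 178.3] [514.2 226.8  82.8] tool [ 43.7 -29.6  28. ]
0.71 [345.2, 175.8] tool [43.9 30.1 33. ]
[array([231.7, 173.2]), array([336.7, 173. ])]
```

View pics/c7.png

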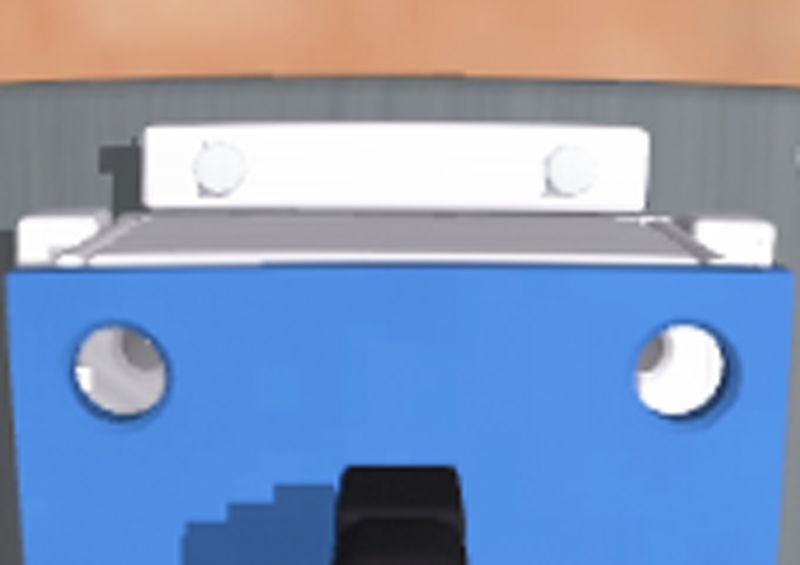

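Emit:
step_arm(commands="0.05 -0.1 -0.05 0.2 0 0 0;0.05 -0.17 -0.05 0.4 0 0 0;0.05 -0.17 -0.05 0.6 0 0 0;0.05 -0.17 -0.05 0.75 0 0 0;0.05 -0.17 -0.05 0.75 0 0 0;0.05 -0.17 -0.05 0.75 0 0 0;0.05 -0.17 -0.05 0.75 0 0 0;0.05 -0.17 -0.05 0.75 0 0 0;0.05 -0.17 -0.05 0.75 0 0 0;0.05 -0.17 -0.05 0.75 0 0 0")

```text
time_s: 14.7
eef_pos: [543.0, 181.4, 102.8]
ee_rot: [0.0, 0.707, 0.707, 0.0]
force: [-0.2, 0.1, -2.6]
grip_width: 0.126
grip_force: 58.8
```

```bash
python3 held.py w8 | grep -v "\-[12]..\." ; python3 - <<'E'
from h import *
a=cv2.imread('pics/w8.png'); i=cv2.resize(a[130:220,200:370],(800,424),interpolation=cv2.INTER_CUBIC)
capture('scene');s=cv2.imread('pics/x.png') if 0 else capture('scene')[130:260,220:380,::-1]
cv2.imwrite('pics/c8.png',i)
m=cm('wrist'); print([proj('wrist',[542.8+x,180.8+44,62],m).round(1) for x in (-29,29)])
cv2.imwrite('pics/s8.png',cv2.resize(s,(738,600),interpolation=cv2.INTER_CUBIC)); print(sense()['eef_pos'])
E
```

```text
14.7 [543.  181.4 102.8] [0.     0.7071 0.7071 0.    ] [-0.23255453  0.12888921 -2.57185615] 0.12596317340853255
80.0 [300.2 338.1] [551.8 128.2  74.8] tool [-53.1   8.7  28. ]
71.5 [269. 338.] [533.1 128.2  74.8] tool [-53.1 -10.   28. ]
16585.0 [284.4 213.1] [542.4 207.1  74.8] tool [25.8 -0.6 28. ]
315.5 [343.9 178.2] [571.6 225.   74.8] tool [43.6 28.6 28. ]
314.5 [225.2 178.3] [513.4 225.   74.8] tool [ 43.7 -29.6  28. ]
0.7 [342.1, 177.6] tool [43.  28.6 33. ]
[array([230.2, 173.9]), array([340. , 173.8])]
[543.04203437 181.32265935 102.82649439]
```

View pics/c8.png

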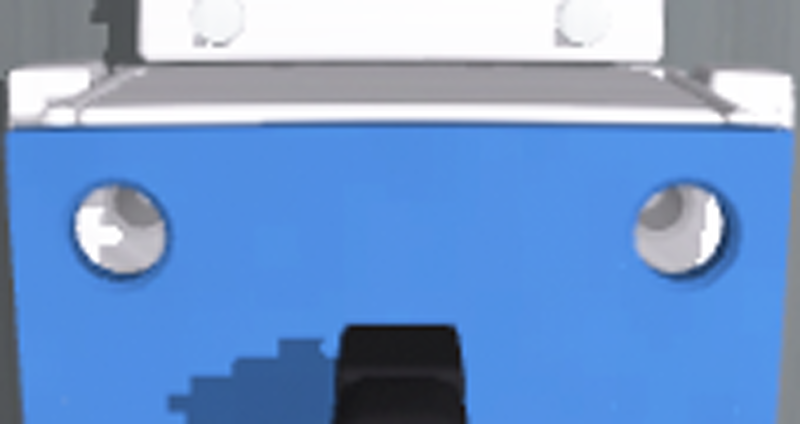

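Emit:
step_arm(commands="0.05 0 0 0 0 0 0;0.05 0 0 0 0 0 0;0.05 0 0 0 0 0 0;0.05 0 0 0 0 0 0;0.05 0 0 0 0 0 0;0.05 0 0 0 0 0 0")

```text
time_s: 15.4
eef_pos: [543.0, 181.3, 102.8]
ee_rot: [0.0, 0.707, 0.707, 0.0]
force: [0.4, 0.0, -1.2]
grip_width: 0.128
grip_force: 58.8
```

```bash
python3 -c "
from rig import *
print(sense()['eef_pos']); print(finish_job())"
```

```text
[543.0376723  181.33098141 102.8123546 ]
the job is handed in; nothing more can be done
None
```

The job is handed in at about 15.4 s: the keeper bar is shut, and the blue plate is held level about 10 mm above the housing with its holes in line to about 1 mm by my camera estimate; no verdict came back, and I viewed 12 pictures where the limit was 10.

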